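# Free the skate truck with the spring-bar fork

## Robot

A 6-joint arm with a two-finger parallel gripper is mounted at the origin on the work surface. World frame = base frame: x ahead of the robot, y to its left, z up, the work surface at z = 0. Lengths are in m, angles in rad, forces in N, time in s.
With the tool pointing down it reaches from about 0.4 to 0.825 m from the base axis. Payload 7 kg.
Tool frame: the origin (TCP) lies between the finger pads; the fingertips stand 19 mm ahead of it and the grasp point (between the pads) is the TCP; z points along the fingers, x is the direction in which the jaws open and shut, and the axes are right-handed (so a half turn about z gives the same grasp; the last joint's range is limited). The gripper opens to 85 mm and grips with 20 to 120 N. Pads are 22 mm wide; open, the fingers measure 114 mm over their backs; the gripper's body (76 mm by 85 mm) begins 54 mm behind the grasp point. The pads swing forward as they close: fully open they stand 13 mm farther back than shut.
Start: joints at [-1.029, 0.359, 0.012, 0, -1.224, -0.288], TCP at [0.169, -0.653, 0.229] pointing down, gripper open.
Joint ranges: [-3.07, 3.07], [-1.43, 2.12], [-1.02, 1.25], [-3.03, 1.67], [-3.05, -0], [-3.03, 3.03]. Speed limits (rad/s): [2.39, 2.39, 3.01, 3.14, 3.14, 3.14].

## Interface

Orientations are given as a unit quaternion [x, y, z, w].
In Python, from rig import env gives the robot as it stands. The module is installed in compiled form; this text tells all that it offers.
- The arm moves only by the shell command python3 -m creep 'ROWS' [FORCE]. ROWS is text: rows parted by semicolons, each of 7 numbers parted by spaces: the shift along the world's x, y, z in m, then the turn, a rotation vector about the world's x, y, z in rad, then the opening, from -1 (shut) to 1 (fully open). A call has 1 to 8 rows; each row shifts and turns the commanded pose from where the row before left it; what a row does not reach is not made up. A row lasts 1/8 s, in which the tool goes at most 62.5 mm and 10.7 degrees, less where a joint would pass 70% of its speed; a pose out of reach is approached as far as the arm can. A call with a gripper value outside its range is refused whole. The fingers move at their own pace and stop on an object; FORCE is the grip in N (left out, the last holds). Time passes only in rows, so rows that do not move let the fingers close. It gives the time, the measured TCP pose, the force and the opening at its end, in the units of the state.
- env.sense(): the state, without advancing time (a new reading comes with each control period).
- env.get_image(name): name is "scene" or "top"; returns the picture (420x560x3 uint8, red, green, blue); there is no depth.
- env.get_calibration(name): a dict with "fx", "fy", "cx", "cy" (pixels), "dist_coeffs" ([k1, k2, p1, p2, k3] as OpenCV has them; the pictures are not rectified), "rvec" (rotation vector, rad) and "tvec" (3), from world to camera coordinates, as OpenCV has them. Camera axes: x right, y down, z forward; pixel columns grow to the right and rows downward; lengths in m; the calibration is good to about 2 mm. A picture is of the moment at which its call begins. get_calibration takes no time and is no camera call.
- env.close_job(): hands the job in, once; it reports no verdict.
Trained networks look in the newest picture that a camera, given by its name, has taken for a name from the list of things; names that differ only in an ending like _2 or _b are one class to them, and where a whole thing is asked for, a point or a joint stands for the part that bears it (a point fixed in the world has none). Each returns a list of dicts, best first, with "confidence" (0 to 1); they miss things now and then, are a little off and sometimes report something else, mostly with a low value. They report only what shows in the picture. A call takes as long as a camera call. They do not tell look-alikes from the thing itself.
- env.search_frame(label, camera): "rect" ([left, top, right, bottom] in pixels, round what is visible of it).
- env.regions_of(label, camera): "mask" (420x560 bool, what is visible of it) and "rect" ([left, top, right, bottom] in pixels, round what is visible of it).
The state is a dict: "t": time; "joint_pos": joint angles; "dq": joint speeds; "joint_efforts": joint torques, N m; "eef_pos": TCP position; "orientation": TCP orientation; "wrist_force": force on the tool from outside, world axes, zero at the start; "moment": the same for the moment, N m; "grip_width": finger opening in m.
Only numpy, scipy, OpenCV 4.12 (cv2) and the standard library are available. Lean on these libraries where they do the work, as an engineer would, in place of code of your own. Each camera call takes 0.05 s, during which the arm holds its last target.

## Task

Free the aluminium skate truck from its stand: set the forked tool from above astride the bare part of the stand's spring bar and push the collar sideways against its spring until the truck drops into the tray below. Then stand the forked tool upright on the bench top again. Leave the bearing press hanging on the other stand.

Things in the scene. Friction and masses are not known exactly. Their poses are not given: they have to be found in the camera images.
- fork_tool: Forked tool, upright on its prong tips, 116 mm tall, 250 g. Origin: centre of underside, z up. Two steel prongs 14 (x) by 26 (y) mm leave a gap 24 mm wide in x, 40 mm high, open along y; steel bridge 52 (x) by 26 mm, z 40 to 54; wooden handle 24 x 24 mm, z 54 to 116. Same either way round. A like tool near it has one solid foot: not wanted.
- truck: Aluminium skate truck, 180 g: 32 mm square eye, 18 mm thick, hung on the bar's end between the stand's first two uprights; 120 mm axle 50 mm below. Origin: centre of the 16 mm eye hole (hole along y), 113 mm above the bench while hung, about 73 mm once dropped in the tray. It drops when the collar has been pushed 15 to 23 mm; 30 mm is ample. The bar then springs back.
- truck_stand: Oak and steel stand holding the truck, fixed. Origin: centre of base underside. Sizes in mm. Base: tray 150 (x) by 180 (y), rims 22 high, floor z 12. An 8 thick spring bar lies along y at x 0, z 117, through 26 wide uprights (top z 132) at y -80..-68, -42..-34, 72..82. Bare bar y -34..20, then its round collar, 44 diameter, y 20..26. Bar and collar slide to +y only, sprung: 1 N plus 1.1 N per 10; stop at 38.
- press: The red steel bearing press, a small closed frame 70 mm wide that hangs by the same kind of eye from the spring bar of the second, equal stand; 250 g. Origin: centre of its eye hole. It must stay hanging.
Not all that is in view belongs to the job. What is shaped like the fork_tool but blue is not meant.

How it is judged:
By the outcome, as a careful person would: the job done as asked, in the order asked, and still so for the second after the job is handed in, with the robot touching nothing.
It also fails if it takes over 48 s, if anything falls off the work surface, if the arm or the gripper's body presses on something with over 40 N, if the wrist force passes 120 N, or if a joint passes its speed limit or range.

## Working session

There is one attempt and no reset: what is moved stays moved. The work goes in short steps, Python scripts to look and compute and a shell command to move; the robot and the scene stay as the last step left them, time stands still between calls to the robot, and variables do not carry over. Pictures are saved under pics/ and viewed, and the job is handed in when it is done.

```bash
mkdir -p pics; ls
cat > h.py <<'E'
import numpy as np, cv2
from rig import env
def cal(n):
    c=env.get_calibration(n)
    K=np.array([[c['fx'],0,c['cx']],[0,c['fy'],c['cy']],[0,0,1.]])
    return K,np.array(c['dist_coeffs'],float),np.array(c['rvec'],float),np.array(c['tvec'],float)
def proj(n,P):
    K,d,r,t=cal(n)
    return cv2.projectPoints(np.array(P,float).reshape(-1,3),r,t,K,d)[0].reshape(-1,2)
def ray(n,uv):
    K,d,r,t=cal(n)
    p=cv2.undistortPoints(np.array(uv,float).reshape(-1,1,2),K,d).reshape(2)
    R=cv2.Rodrigues(r)[0]
    o=-R.T@t; v=R.T@np.array([p[0],p[1],1]); return o,v/np.linalg.norm(v)
def atz(n,uv,z):
    o,v=ray(n,uv); return o+v*(z-o[2])/v[2]
def tri(uvs,uvt):
    o1,v1=ray('scene',uvs);o2,v2=ray('top',uvt)
    A=np.stack([v1,-v2],1); s=np.linalg.lstsq(A,o2-o1,rcond=None)[0]
    a=o1+s[0]*v1;b=o2+s[1]*v2
    return (a+b)/2,np.linalg.norm(a-b)
def save(n,f,box=None,k=1):
    im=env.get_image(n)[:,:,::-1].copy()
    cv2.imwrite('pics/raw_'+f,im)
    if box: im=im[box[1]:box[3],box[0]:box[2]]
    if k!=1: im=cv2.resize(im,None,fx=k,fy=k,interpolation=cv2.INTER_CUBIC)
    cv2.imwrite('pics/'+f,im)
E
python3 - <<'E'
from h import *
for n in('scene','top'):
    save(n,n+'0.png')
    o,v=ray(n,(280,210));print(n,o,v)
    for l in('fork_tool','truck','truck_stand','press'):
        for d in env.search_frame(l,n): print(l,np.round(d['rect']),round(d['confidence'],2))
print(env.sense())
E
```

```text
pics
scene [ 0.86793514 -0.47009971  0.49913606] [-0.5306156   0.60057096 -0.59813176]
fork_tool [216. 208. 239. 271.] 0.93
fork_tool [253. 188. 280. 248.] 0.76
fork_tool [244. 166. 260. 219.] 0.64
fork_tool [189. 179. 218. 234.] 0.62
truck [210. 302. 265. 370.] 0.78
truck [361. 155. 395. 200.] 0.57
press [362. 157. 395. 199.] 0.76
top [ 0.3733319  -0.02655067  0.8990923 ] [ 0.1720878  -0.02841442 -0.98467173]
fork_tool [251. 262. 279. 288.] 0.86
fork_tool [310. 232. 342. 260.] 0.74
fork_tool [280. 226. 291. 252.] 0.69
fork_tool [298. 283. 326. 306.] 0.61
truck [390. 137. 412. 193.] 0.92
truck_stand [326. 133. 424. 204.] 0.7
press [167. 152. 184. 195.] 0.56
{'t': 0.5, 'joint_pos': array([-1.02890731e+00,  3.58628332e-01,  1.18640745e-02, -4.57229094e-05,
       -1.22408168e+00, -2.88081601e-01]), 'dq': array([-0.00013627, -0.00077725, -0.00050866, -0.0016588 ,  0.00046955,
        0.00092987]), 'joint_efforts': array([ 8.29833189e-04, -5.82396626e+01,  2.93429428e+01,  6.93641201e+00,
       -1.07522159e-03, -6.85820126e-06]), 'eef_pos': array([ 0.16945743, -0.6533411 ,  0.22936   ]), 'orientation': array([ 6.11932934e-01,  7.90909655e-01,  2.90227845e-05, -1.53412239e-05]), 'wrist_force': array([ 0.57222346, -0.43793442, -0.69842952]), 'moment': array([-0.04136087,  0.0027148 , -0.03274455]), 'grip_width': 0.08532317156110966}
```

View pics/scene0.png

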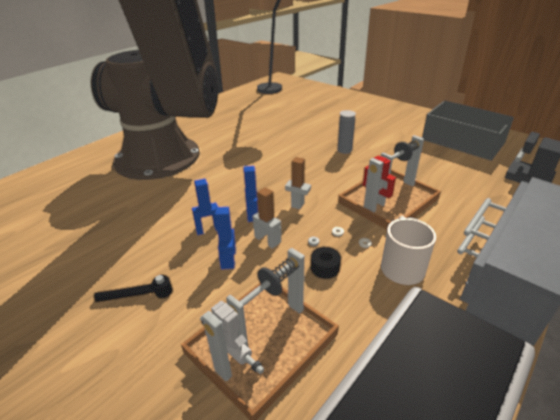

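View pics/top0.png

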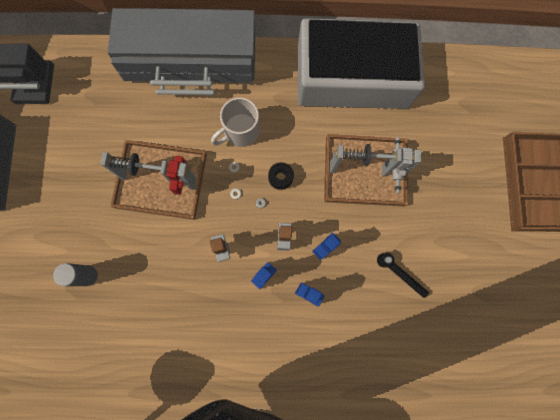

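Run:
```python
import cv2
a=cv2.imread('pics/raw_scene0.png')[155:285,170:300];a=cv2.resize(a,None,fx=4.5,fy=4.5,interpolation=2);cv2.imwrite('pics/cs.png',a)
a=cv2.imread('pics/raw_top0.png')[210:320,230:360];a=cv2.resize(a,None,fx=5,fy=5,interpolation=2);cv2.imwrite('pics/ct.png',a)
a=cv2.imread('pics/raw_top0.png')[115:220,310:440];a=cv2.resize(a,None,fx=5,fy=5,interpolation=2);cv2.imwrite('pics/cst.png',a)
a=cv2.imread('pics/raw_scene0.png')[250:420,130:330];a=cv2.resize(a,None,fx=3.5,fy=3.5,interpolation=2);cv2.imwrite('pics/css.png',a)
```

```text
(no output)
```

View pics/cs.png

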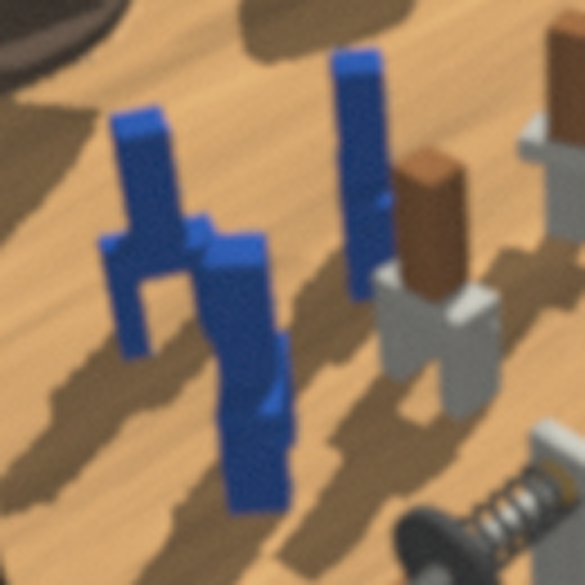

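View pics/ct.png

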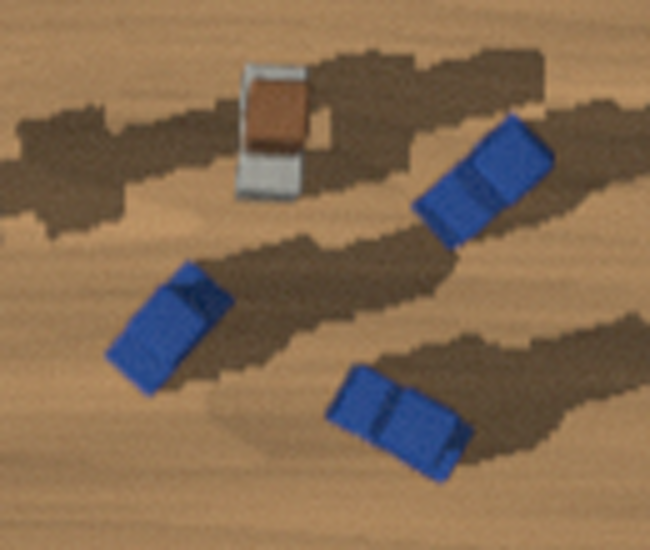

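View pics/cst.png

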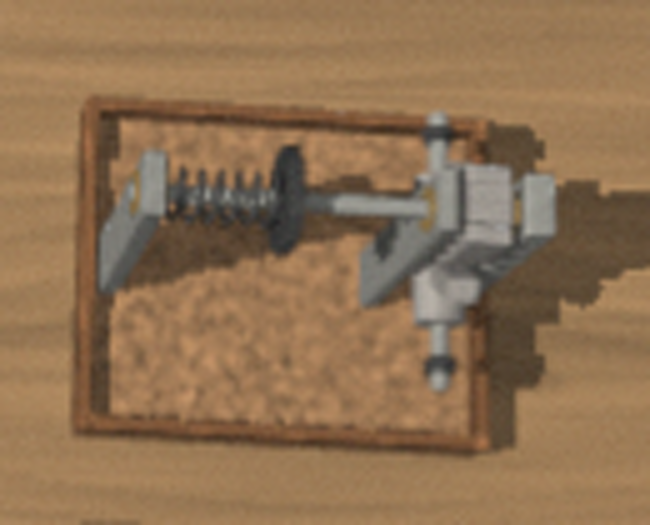

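View pics/css.png

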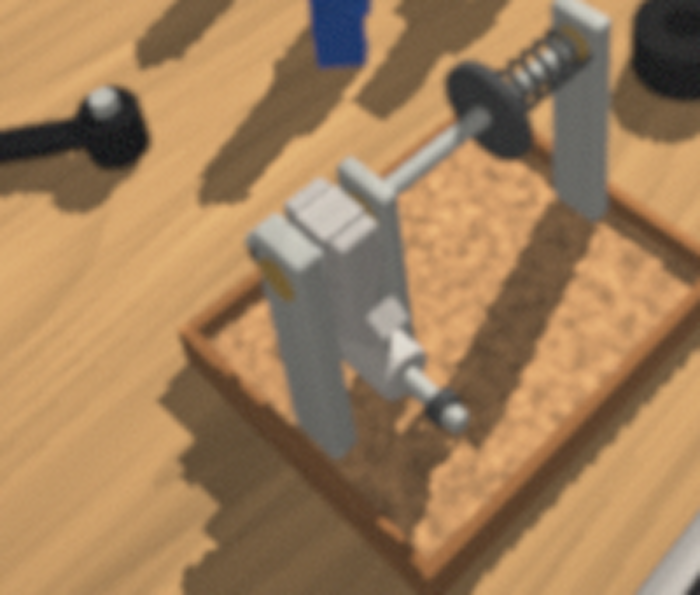

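The wanted fork is the steel one with a wooden handle and two prongs, at scene (267,218) and top (285,237). The steel tool at scene (298,182), top (220,247) has a solid foot. The three blue forks, at scene (205,207), (227,238) and (250,193), are excluded by colour. The truck hangs on the near stand at scene (230,320), top (403,160), and the press on the far stand at scene (382,178).

Run:
```python
from h import *
T=lambda x,y:(x/5+230-0.4,y/5+210-0.4)
S=lambda x,y:(x/4.5+170-.4,y/4.5+155-.4)
print('handle top',tri(S(432,165),T(277,115)))
for p in [(250,80),(308,80),(302,152),(246,150)]: print(' h',atz('top',T(*p),.116)[:2].round(4))
for p in [(246,66),(308,68),(301,197),(236,196)]: print(' bridge',atz('top',T(*p),.054)[:2].round(4))
# blue tops and bridge
for p in [(178,322),(515,155),(427,433)]: print('blue',atz('top',T(*p),.116)[:2].round(3))
U=lambda x,y:(x/5+310-.4,y/5+115-.4)
V=lambda x,y:(x/3.5+130-.4,y/3.5+250-.4)
for p in [(82,98),(497,122),(490,452),(73,432)]: print('rim',atz('top',U(*p),.022)[:2].round(4))
# upright tops centres
print('up3 top',tri(V(583,15),U(153,183)))
print('up1 top',tri(V(290,240),U(540,208)))
print('up2 top',tri(V(365,182),U(450,203)))
print('bar at collar',tri(V(482,112),U(303,203)), 'bar at up2',tri(V(392,190),U(428,207)))
S2=atz('top',(220,247),.116);print('solid',S2.round(3))
a=cv2.imread('pics/raw_scene0.png')[140:220,260:340];a=cv2.resize(a,None,fx=6,fy=6,interpolation=2);cv2.imwrite('pics/solid.png',a)
```

```text
handle top (array([ 0.46822787, -0.05805334,  0.11426402]), np.float64(0.002754391955766328))
 h [ 0.4802 -0.0487]
 h [ 0.4805 -0.0706]
 h [ 0.4532 -0.0685]
 h [ 0.4537 -0.0474]
 bridge [ 0.4944 -0.0487]
 bridge [ 0.494  -0.0741]
 bridge [ 0.4412 -0.0715]
 bridge [ 0.4413 -0.0452]
blue [ 0.389 -0.023]
blue [ 0.453 -0.149]
blue [ 0.35  -0.115]
rim [ 0.6986 -0.1523]
rim [ 0.6918 -0.3389]
rim [ 0.5415 -0.3284]
rim [ 0.5476 -0.1467]
up3 top (array([ 0.6249059 , -0.16366651,  0.13005989]), np.float64(0.0008642952610424888))
up1 top (array([ 0.61808001, -0.3140732 ,  0.13167718]), np.float64(0.0026069776123835917))
up2 top (array([ 0.6192649 , -0.27941752,  0.13063103]), np.float64(0.0013073915366663606))
bar at collar (array([ 0.62186535, -0.22323895,  0.12111985]), np.float64(0.0036247135473579293)) bar at up2 (array([ 0.62169265, -0.27221269,  0.12120895]), np.float64(0.005124501354889395))
solid [0.438 0.062 0.116]
```

View pics/solid.png

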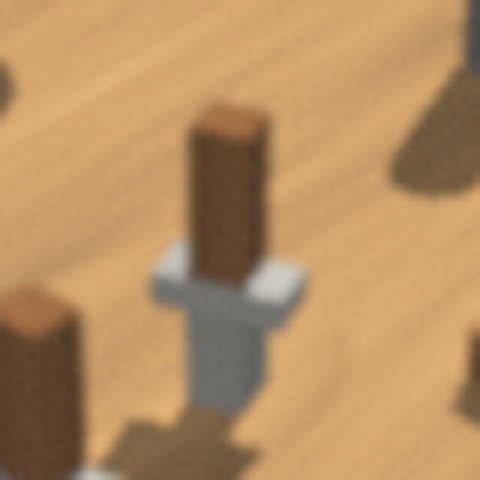

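The second steel tool has one solid foot, so it's excluded. Two-view results:
- **Fork:** centre about (0.468, -0.059), yaw about -0.055. The handle top measures 0.114 m against 0.116 m given.
- **Stand:** centre about (0.621, -0.241), yaw about -0.04. The upright tops measure 0.131 m against 0.132 m given.

Next I move above the fork with the jaws across its y axis.

```bash
python3 -m creep '0.025 0.0495 0 0 0 -0.026 1;0.025 0.0495 0 0 0 -0.026 1;0.025 0.0495 0 0 0 -0.026 1;0.025 0.0495 0 0 0 -0.026 1;0.025 0.0495 0 0 0 -0.026 1;0.025 0.0495 0 0 0 -0.026 1;0.025 0.0495 0 0 0 -0.026 0.5;0.025 0.0495 0 0 0 -0.026 0.5' 60
```

```text
t: 1.5
eef_pos: [0.3701, -0.2558, 0.2299]
orientation: [0.691, 0.723, 0.0, 0.001]
wrist_force: [0.2, -0.4, -0.3]
grip_width: 0.0637
```

```bash
python3 -m creep '0.025 0.049 0 0 0 -0.025 0.5;0.025 0.049 0 0 0 -0.025 0.5;0.025 0.049 0 0 0 -0.025 0.5;0.023 0.049 0 0 0 -0.025 0.5;0 0 0 0 0 0 0.5;0 0 0 0 0 0 0.5'
python3 - <<'E'
from h import *
save('top','t1.png',(180,150,440,330),3); save('scene','s1.png',(150,60,350,300),2.5)
print(env.sense()['eef_pos'],env.sense()['orientation'])
E
```

```text
t: 2.25
eef_pos: [0.4672, -0.0612, 0.2293]
orientation: [0.726, 0.688, -0.0, -0.0]
wrist_force: [-0.6, 0.1, 0.1]
grip_width: 0.0637
[ 0.46704819 -0.06205014  0.22946166] [ 7.26256598e-01  6.87423707e-01  1.30557291e-05 -6.28045615e-06]
```

View pics/s1.png

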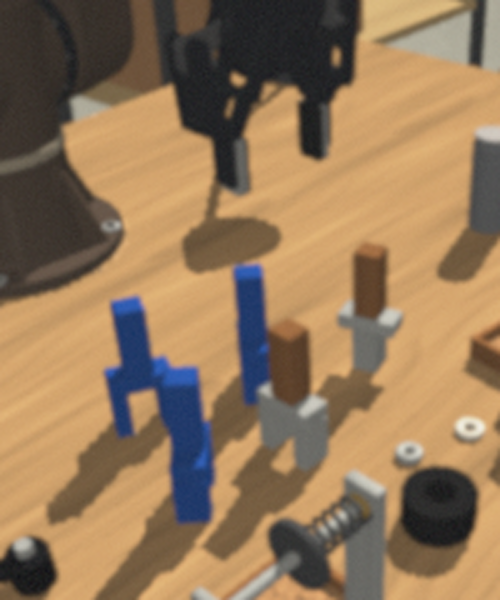

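The gripper's two fingers are above the steel fork, at crop (275,160) over the handle at (290,330). The path down is clear.

```bash
python3 -m creep '0.0005 0.0025 -0.035 0 0 0 0.5;0 0 -0.035 0 0 0 0.5;0 0 -0.035 0 0 0 0.5;0 0 -0.034 0 0 0 0.5;0 0 0 0 0 0 0.5;0 0 0 0 0 0 0.5' 60
python3 - <<'E'
from h import *
save('top','t2.png',(220,180,350,300),4); save('scene','s2.png',(180,100,320,280),3.3)
E
```

```text
t: 3.1
eef_pos: [0.4686, -0.0594, 0.0916]
orientation: [0.726, 0.687, 0.0, 0.0]
wrist_force: [-0.4, 0.4, 1.0]
grip_width: 0.0641
```

View pics/s2.png

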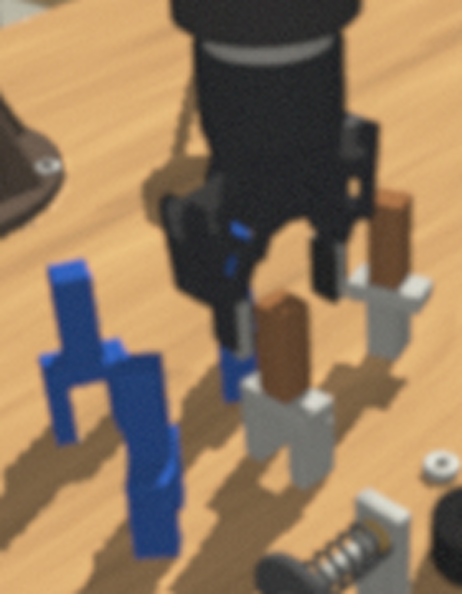

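Run:
```python
from h import *
s=env.sense();p=s['eef_pos'];print(p)
a=cv2.imread('pics/raw_s2.png')
def dot(P,c):
    u=proj('scene',P)[0]; q=((u-[180,100]+.5)*3.3).astype(int); print(c,u,q); cv2.circle(b,tuple(int(v) for v in q),3,c,-1)
b=cv2.resize(a[100:280,180:320],None,fx=3.3,fy=3.3,interpolation=2)
d=np.array([0.055,1,0])
dot(p,(0,255,255)); dot(p+d*.032+[0,0,-.01],(0,255,0)); dot(p-d*.032+[0,0,-.01],(0,255,0)); dot([p[0],p[1],.116],(255,0,255)); dot([.468,-.059,0],(0,0,255))
cv2.imwrite('pics/s2d.png',b)
```

```text
[ 0.46898652 -0.05896107  0.09197232]
(0, 255, 255) [265.33181057 201.70919529] [283 337]
(0, 255, 0) [277.50680432 198.7583238 ] [323 327]
(0, 255, 0) [252.97339652 213.77684739] [242 377]
(255, 0, 255) [264.7768459  190.92225113] [281 301]
(0, 0, 255) [266.89600298 239.0978186 ] [288 460]
```

View pics/s2d.png

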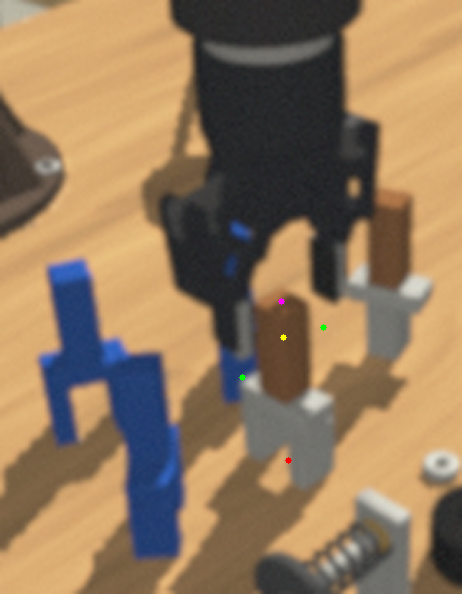

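View pics/t2.png

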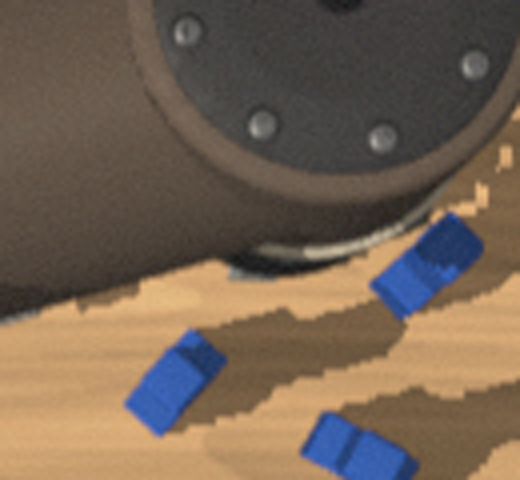

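The fingertips appear about 25 px (8 mm) higher than projected, though they line up laterally. The open pads standing back could explain this. I'll close gently and check the width and the picture.

```bash
python3 -m creep '0 0 0 0 0 0 0;0 0 0 0 0 0 -0.3;0 0 0 0 0 0 -0.6;0 0 0 0 0 0 -1;0 0 0 0 0 0 -1' 25
python3 - <<'E'
from h import *
save('scene','s3.png',(180,100,320,280),3.3)
E
```

```text
t: 3.82
eef_pos: [0.4683, -0.059, 0.0909]
orientation: [0.726, 0.688, 0.0, 0.0]
wrist_force: [-0.6, -2.0, 6.7]
grip_width: 0.0234
```

View pics/s3.png

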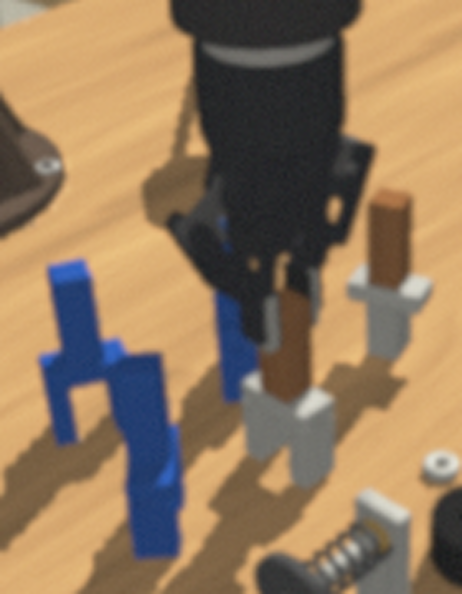

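The width is 23.4 mm on the 24 mm handle, so the grasp holds with the pads on the handle's upper half. I'll firm up the grip and lift.

```bash
python3 -m creep '0 0 0 0 0 0 -1;0 0 0.02 0 0 0 -1;0 0 0.045 0 0 0 -1;0 0 0.05 0 0 0 -1;0 0 0.05 0 0 0 -1;0.02 -0.025 0 0 0 0 -1;0.03 -0.038 0 0 0 0.005 -1;0.03 -0.038 0 0 0 0.005 -1' 70;  python3 -m creep '0.03 -0.038 0 0 0 0.005 -1;0.027 -0.033 0 0 0 0 -1;0.015 -0.017 0 0 0 0 -1;0 0 0 0 0 0 -1;0 0 0 0 0 0 -1;0 0 0 0 0 0 -1'
python3 - <<'E'
from h import *
save('scene','s4.png',(140,140,340,410),2.2);save('top','t4.png',(310,115,440,220),5)
for n in('scene','top'):
  for d in env.search_frame('fork_tool',n): print(n,np.round(d['rect']),round(d['confidence'],2))
E
```

```text
t: 4.88
eef_pos: [0.5485, -0.1605, 0.2551]
orientation: [0.722, 0.692, 0.0, -0.0]
wrist_force: [0.9, 0.0, -2.0]
grip_width: 0.0229
t: 5.62
eef_pos: [0.6196, -0.2471, 0.2556]
orientation: [0.721, 0.693, 0.0, -0.0]
wrist_force: [0.1, 0.5, -1.8]
grip_width: 0.0229
scene [192. 179. 218. 236.] 0.92
scene [224. 185. 273. 280.] 0.83
scene [217. 206. 235. 270.] 0.78
```

View pics/s4.png

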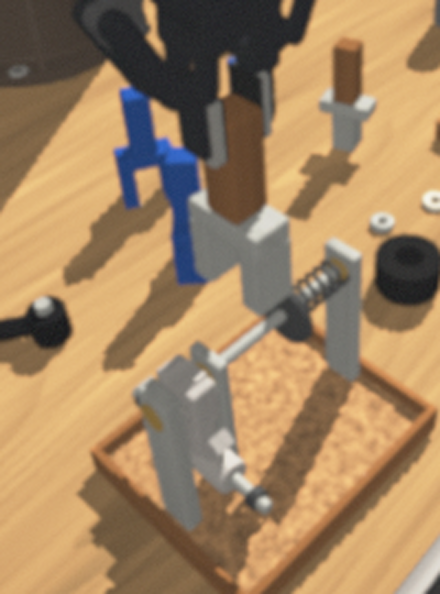

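View pics/t4.png

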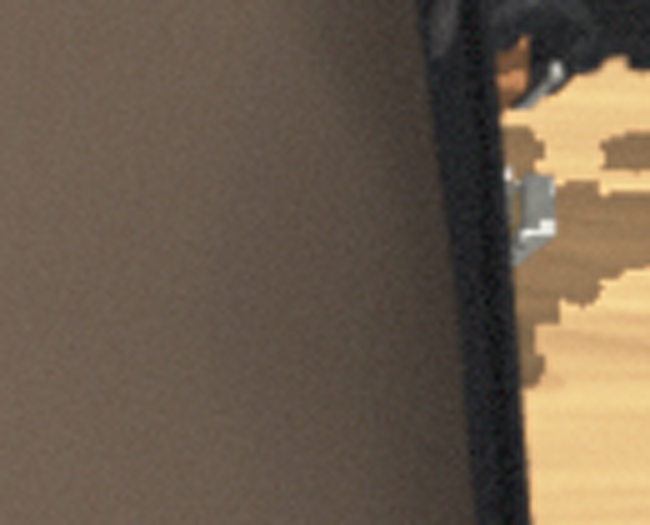

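The fork is held upright above the stand at crop (240,230), with the gap facing along the bar. The arm hides it from the top camera. I'll overlay models of the fork and stand to check the alignment.

```bash
cat >> h.py <<'E'
def boxpts(c,yaw,lo,hi):
    P=np.array([[x,y,z] for x in(lo[0],hi[0]) for y in(lo[1],hi[1]) for z in(lo[2],hi[2])])/1000.
    R=np.array([[np.cos(yaw),-np.sin(yaw),0],[np.sin(yaw),np.cos(yaw),0],[0,0,1]])
    return P@R.T+c
def overlay(raw,out,box,k,fork,fyaw,st=(0.6207,-0.2411,0),syaw=-0.04,n='scene',extra=()):
    b=cv2.imread('pics/'+raw)[box[1]:box[3],box[0]:box[2]];b=cv2.resize(b,None,fx=k,fy=k,interpolation=2)
    def wire(P,c):
        q=((proj(n,P)-[box[0],box[1]]+.5)*k).round().astype(int)
        for i in range(8):
            for j in(1,2,4):
                if not i&j: cv2.line(b,tuple(map(int,q[i])),tuple(map(int,q[i|j])),c,1,cv2.LINE_AA)
    if fork is not None:
        for lo,hi in [((-26,-13,0),(-12,13,40)),((12,-13,0),(26,13,40)),((-26,-13,40),(26,13,54)),((-12,-12,54),(12,12,116))]: wire(boxpts(np.array(fork),fyaw,lo,hi),(0,255,255))
    for lo,hi in [((-75,-90,0),(75,90,22)),((-13,-80,22),(13,-68,132)),((-13,-42,22),(13,-34,132)),((-13,72,22),(13,82,132)),((-4,-34,113),(4,20,121)),((-22,20,95),(22,26,139))]: wire(boxpts(np.array(st),syaw,lo,hi),(0,255,0))
    cv2.imwrite('pics/'+out,b)
E
python3 - <<'E'
from h import *
p=env.sense()['eef_pos'];print(p)
overlay('raw_s4.png','o4.png',(140,140,340,410),2.2,[p[0],p[1]-.0005,p[2]-.091],-.04)
E
```

```text
[ 0.61985152 -0.24739132  0.25586695]
```

View pics/o4.png

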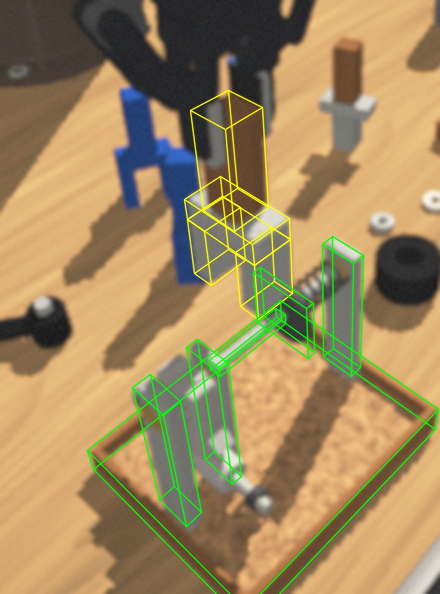

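```bash
python3 -m creep '0 -0.001 -0.015 0 0 0 -1;0 0 -0.015 0 0 0 -1;0 0 -0.006 0 0 0 -1;0 0 0 0 0 0 -1;0 0 0 0 0 0 -1'
python3 - <<'E'
from h import *
save('scene','s5.png',(190,220,310,350),5)
p=env.sense()['eef_pos'];print(p)
overlay('raw_s5.png','o5.png',(190,220,310,350),5,[p[0],p[1]-.0005,p[2]-.091],-.04)
E
```

```text
t: 6.45
eef_pos: [0.6203, -0.249, 0.2198]
orientation: [0.721, 0.693, 0.0, 0.0]
wrist_force: [0.8, 0.9, -0.8]
grip_width: 0.0229
[ 0.62027081 -0.24898465  0.21991095]
```

View pics/s5.png

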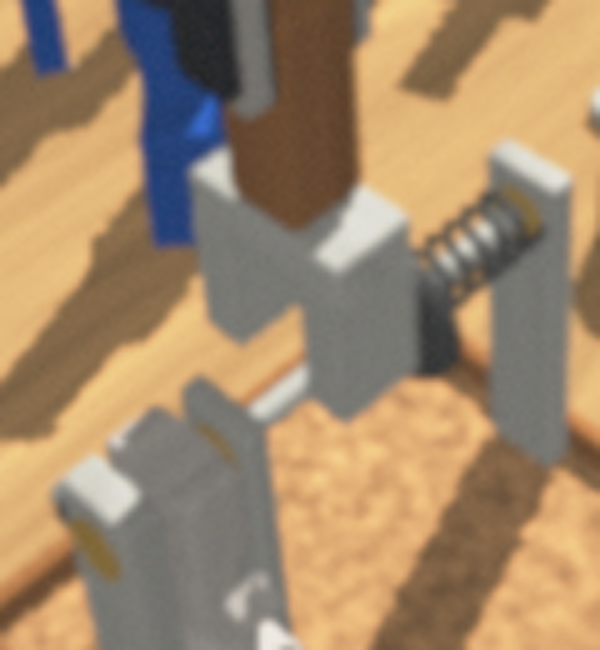

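View pics/o5.png

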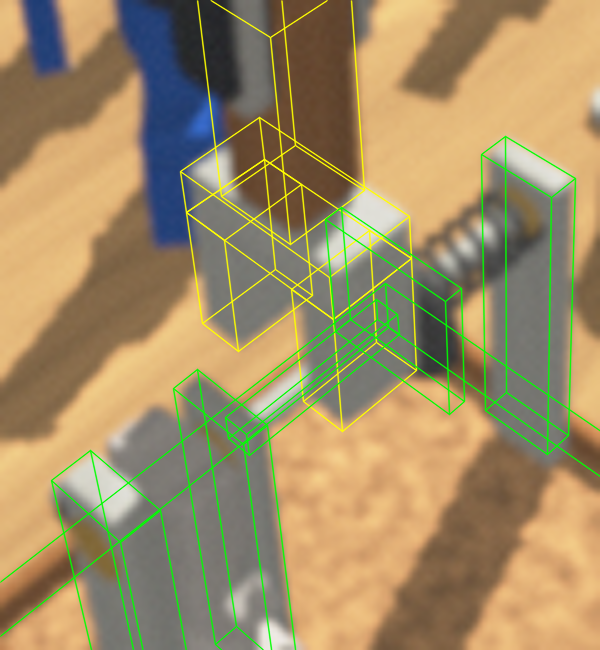

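The real fork sits within about 2 mm of the model, and the stand fits too. The bar at crop (280,395) runs to the gap with about 8 mm of margin each side. Descending.

```bash
python3 -m creep '0 0 -0.008 0 0 0 -1;0 0 -0.008 0 0 0 -1;0 0 -0.008 0 0 0 -1;0 0 -0.008 0 0 0 -1;0 0 -0.006 0 0 0 -1;0 0 0 0 0 0 -1;0 0 0 0 0 0 -1'
python3 - <<'E'
from h import *
save('scene','s6.png',(190,220,310,350),5)
print(env.sense()['eef_pos'],env.sense()['wrist_force'])
E
```

```text
t: 7.38
eef_pos: [0.6202, -0.249, 0.1817]
orientation: [0.721, 0.693, 0.0, 0.0]
wrist_force: [0.0, 0.4, -1.8]
grip_width: 0.0228
[ 0.62018291 -0.24891574  0.18176782] [-0.68356515 -0.67848482 -2.34030837]
```

View pics/s6.png

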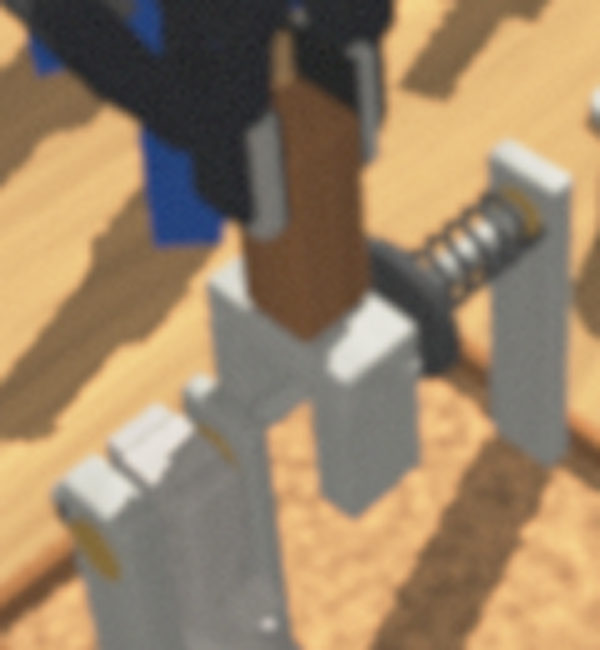

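The fork is astride the bar with no contact force. Now I push to +y.

```bash
python3 -m creep '0.0004 0.01 0 0 0 0 -1;0.0002 0.005 0 0 0 0 -1;0.0002 0.006 0 0 0 0 -1;0.0002 0.006 0 0 0 0 -1;0.0002 0.006 0 0 0 0 -1;0 0 0 0 0 0 -1'
python3 - <<'E'
from h import *
save('scene','s7.png',(190,220,310,350),5)
print(env.sense()['eef_pos'],env.sense()['wrist_force'])
E
```

```text
t: 8.18
eef_pos: [0.6213, -0.2155, 0.1816]
orientation: [0.721, 0.693, 0.0, 0.0]
wrist_force: [0.2, -3.4, -1.3]
grip_width: 0.0228
[ 0.62130965 -0.21573653  0.18162243] [-0.84292527 -2.7882477  -1.90722707]
```

View pics/s7.png

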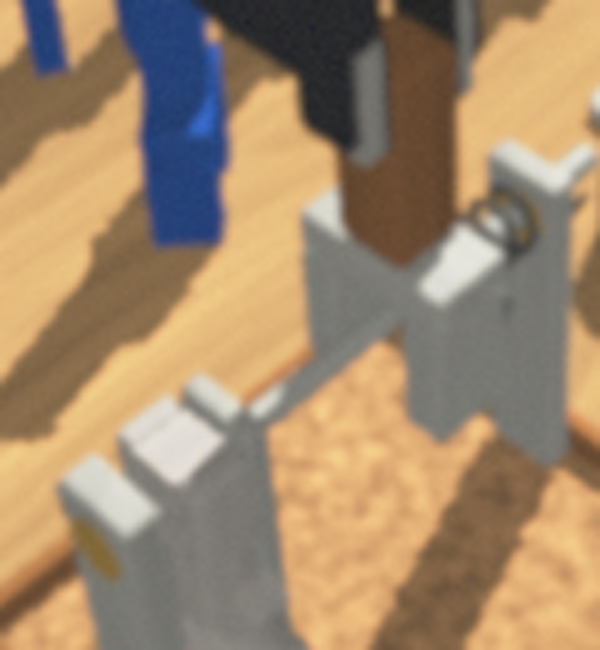

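The collar is moving with about 3 N. It has gone about 18 mm, and the truck still hangs at crop (170,450). I'll push on.

```bash
python3 -m creep '0.0002 0.005 0 0 0 0 -1;0.0002 0.005 0 0 0 0 -1;0 0.002 0 0 0 0 -1;0 0 0 0 0 0 -1;0 0 0 0 0 0 -1'
python3 - <<'E'
from h import *
save('scene','s8.png',(170,240,330,410),3.5)
print(env.sense()['eef_pos'],env.sense()['wrist_force'])
E
```

```text
t: 8.85
eef_pos: [0.6217, -0.2039, 0.1816]
orientation: [0.721, 0.693, 0.0, 0.0]
wrist_force: [0.6, -4.1, 0.6]
grip_width: 0.0228
[ 0.62165629 -0.20395404  0.18155601] [ 0.54283456 -4.27862338  0.34011178]
```

View pics/s8.png

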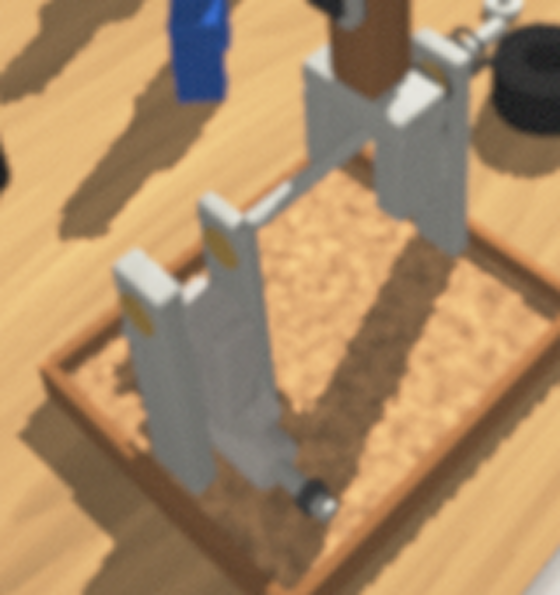

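The truck has dropped: its eye now sits below the uprights' tops at crop (220,330), with the axle down in the tray. I'll ease back, lift clear and return the tool.

```bash
python3 -m creep '-0.0002 -0.005 0 0 0 0 -1;-0.0004 -0.008 0 0 0 0 -1;-0.0004 -0.01 0 0 0 0 -1;-0.0004 -0.01 0 0 0 0 -1;-0.0002 -0.009 0 0 0 0 -1;0 0 0 0 0 0 -1;0 0 0 0 0 0 -1'
python3 -m creep '0 0 0.01 0 0 0 -1;0 0 0.015 0 0 0 -1;0 0 0.02 0 0 0 -1;0 0 0.02 0 0 0 -1;0 0 0.015 0 0 0 -1;0 0 0 0 0 0 -1'
python3 - <<'E'
from h import *
save('scene','s9.png',(150,150,330,410),2.2)
E
```

```text
t: 9.78
eef_pos: [0.6198, -0.2457, 0.1812]
orientation: [0.721, 0.693, -0.0, -0.0]
wrist_force: [0.9, 0.7, -1.9]
grip_width: 0.0225
t: 10.52
eef_pos: [0.6207, -0.2459, 0.2634]
orientation: [0.721, 0.693, 0.001, 0.001]
wrist_force: [0.2, -0.3, -3.2]
grip_width: 0.0229
```

View pics/s9.png

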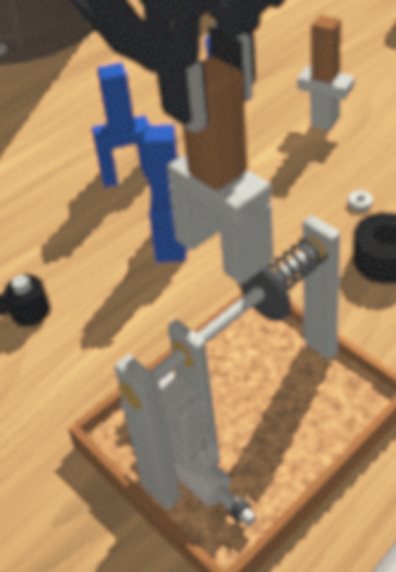

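The tool is clear of the stand and the bar has sprung back. Carrying the tool back to its first spot.

```bash
python3 -m creep '-0.015 0.018 0 0 0 0 -1;-0.03 0.037 0 0 0 0 -1;-0.03 0.037 0 0 0 0 -1;-0.03 0.037 0 0 0 0 -1;-0.03 0.037 0 0 0 0 -1;-0.017 0.021 0 0 0 0 -1;0 0 0 0 0 0 -1'
python3 -m creep '0 0 -0.035 0 0 0 -1;0 0 -0.04 0 0 0 -1;0 0 -0.04 0 0 0 -1;0 0 -0.03 0 0 0 -1;0 0 -0.015 0 0 0 -1;0 0 -0.007 0 0 0 -1;0 0 0 0 0 0 -1;0 0 0 0 0 0 -1'
python3 - <<'E'
from h import *
save('scene','s10.png',(200,130,310,270),4)
print(env.sense()['eef_pos'],env.sense()['wrist_force'])
E
```

```text
t: 11.45
eef_pos: [0.4666, -0.0578, 0.2612]
orientation: [0.72, 0.694, 0.0, -0.0]
wrist_force: [1.2, -0.5, -1.9]
grip_width: 0.0225
t: 12.45
eef_pos: [0.4685, -0.0589, 0.095]
orientation: [0.721, 0.693, 0.0, 0.0]
wrist_force: [0.3, 0.3, -1.9]
grip_width: 0.0226
[ 0.46850958 -0.05882322  0.09506162] [ 0.24957677 -0.6990882  -1.78645728]
```

View pics/s10.png

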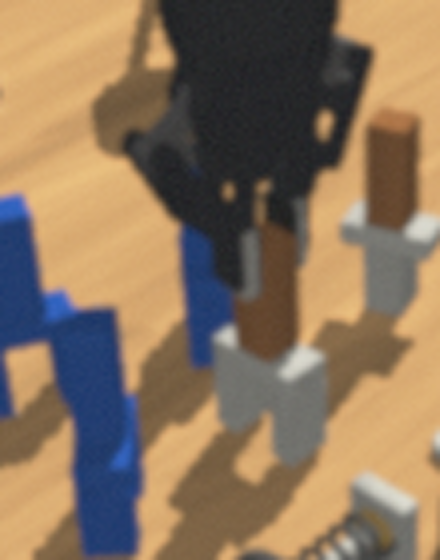

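The tool hangs upright about 4 mm above the bench. I'll lower it in small steps until it makes contact.

```bash
python3 -m creep '0 0 -0.002 0 0 0 -1;0 0 -0.001 0 0 0 -1;0 0 0 0 0 0 -1'; python3 -m creep '0 0 -0.001 0 0 0 -1;0 0 0 0 0 0 -1'
```

```text
t: 12.88
eef_pos: [0.4679, -0.0588, 0.0914]
orientation: [0.721, 0.693, 0.0, -0.0]
wrist_force: [0.6, 0.3, -2.5]
grip_width: 0.0227
t: 13.12
eef_pos: [0.4682, -0.0589, 0.0911]
orientation: [0.721, 0.693, 0.0, 0.0]
wrist_force: [-2.6, 0.7, 6.2]
grip_width: 0.0228
```

Contact: the force went from -2.5 to +6.2 N. I'll open a little at a time, then retreat upward.

```bash
python3 -m creep '0 0 0 0 0 0 -0.4;0 0 0 0 0 0 -0.2;0 0 0 0 0 0 0.1;0 0 0 0 0 0 0.4;0 0 0 0 0 0 0.5;0 0 0 0 0 0 0.5' 30; python3 -m creep '0 0 0.01 0 0 0 0.5;0 0 0.02 0 0 0 0.5;0 0 0.04 0 0 0 0.5;0 0 0.05 0 0 0 0.5;0 0 0.05 0 0 0 0.5;0 0 0 0 0 0 0.5'; python3 -m creep '-0.02 -0.05 0 0 0 0 0.5;-0.02 -0.05 0 0 0 0 0.5;-0.02 -0.055 0 0 0 0 0.5;-0.02 -0.055 0 0 0 0 0.5;-0.02 -0.055 0 0 0 0 0.5;-0.02 -0.055 0 0 0 0 0.5;-0.02 -0.055 0 0 0 0 0.5;0 0 0 0 0 0 0.5'
python3 - <<'E'
from h import *
save('scene','s11.png');save('top','t11.png')
T,S=None,None
for n in('scene','top'):
  for l in('fork_tool','truck','press'):
    for d in env.search_frame(l,n): print(n,l,np.round(d['rect']),round(d['confidence'],2))
E
```

```text
t: 13.88
eef_pos: [0.4679, -0.0589, 0.0904]
orientation: [0.721, 0.693, -0.0, -0.0]
wrist_force: [-0.3, 0.4, -0.4]
grip_width: 0.0638
t: 14.62
eef_pos: [0.4701, -0.0587, 0.2653]
orientation: [0.721, 0.693, 0.003, 0.002]
wrist_force: [0.1, -0.4, -0.8]
grip_width: 0.0639
t: 15.62
eef_pos: [0.3257, -0.4365, 0.2592]
orientation: [0.723, 0.691, -0.0, -0.001]
wrist_force: [-0.7, 0.1, -1.0]
grip_width: 0.0638
scene fork_tool [256. 186. 285. 251.] 0.97
scene fork_tool [242. 167. 260. 220.] 0.94
scene fork_tool [212. 206. 240. 271.] 0.86
scene fork_tool [192. 179. 218. 234.] 0.78
scene truck [222. 322. 266. 390.] 0.83
scene press [361. 158. 393. 200.] 0.64
top fork_tool [296. 280. 327. 309.] 0.91
top fork_tool [310. 231. 342. 260.] 0.86
top fork_tool [281. 225. 292. 252.] 0.82
top fork_tool [249. 261. 278. 289.] 0.67
top truck [384. 149. 401. 197.] 0.55
top press [168. 152. 185. 196.] 0.59
```

View pics/s11.png

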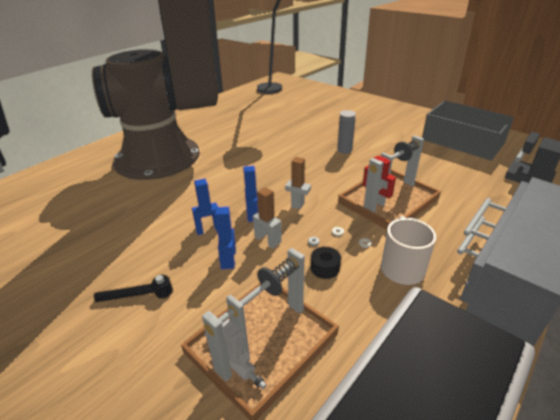

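View pics/t11.png

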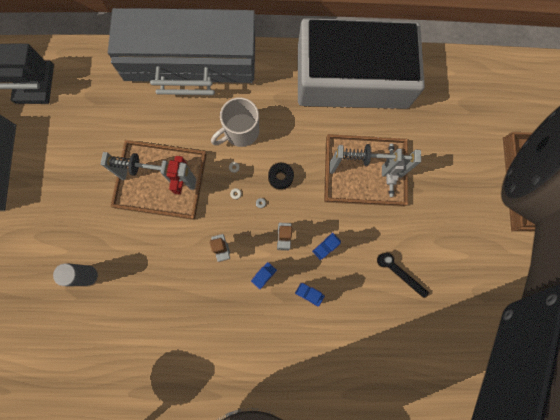

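The fork stands upright at scene (267,218), top (286,237). The press still hangs at scene (380,180). The truck sits low in its tray at scene (240,360), top (392,173). I'll check the truck's height before handing in.

Run:
```python
from h import *
a=cv2.imread('pics/raw_s11.png')[280:410,170:350];b=cv2.imread('pics/raw_t11.png')[120:215,310:440]
a=cv2.resize(a,(560,404),interpolation=2);cv2.imwrite('pics/f1.png',a);cv2.imwrite('pics/f2.png',cv2.resize(b,None,fx=5,fy=5,interpolation=2))
```

```text
(no output)
```

View pics/f1.png

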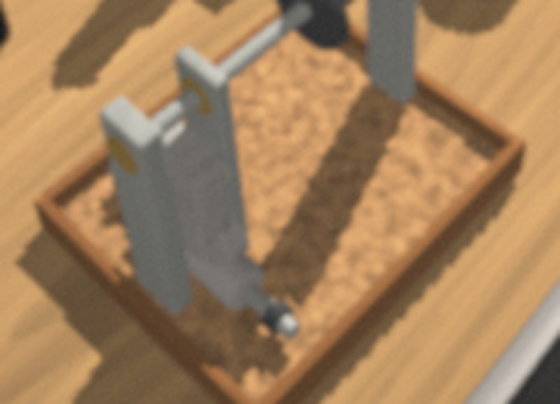

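View pics/f2.png

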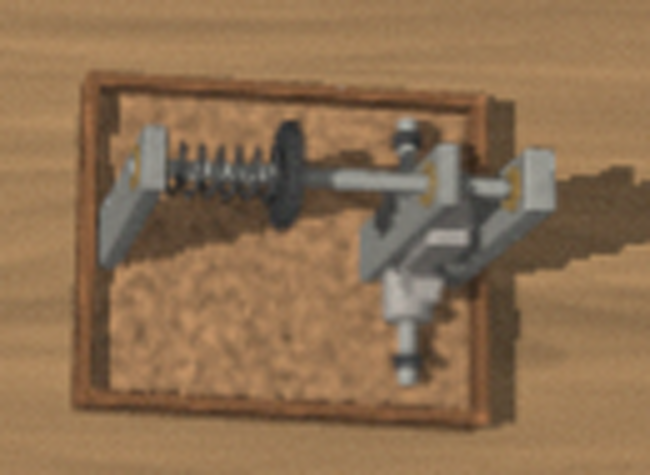

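Run:
```python
from h import *
k=560/180
print('far axle tip', tri((288/k+170,323/k+280),(407/5+310,375/5+120)))
print(env.sense()['t'],env.sense()['wrist_force']); print(env.close_job())
```

```text
far axle tip (array([ 0.61044106, -0.29042089, -0.06029649]), np.float64(0.08157553347619528))
16.025 [0.44595495 0.70315053 0.14959723]
the job is handed in; nothing more can be done
None
```

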